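Clip the honing steel and the muddler into their sloped draining stands

TASK

Put the honing steel and the wooden muddler away in their sloped draining stands, the steel in the stand with the narrow clip and the muddler in the one with the wide clip. Each must lie with the low end of its grip in the saddle against or close to the toe stop and its shaft pressed fully down past the sprung jaw, so that it is home on the seat of the fork clip and the jaw has closed over it. Leave the spice jar, salt shaker, glass, cup, tin and pepper mill that stand about where they are.

Things in the scene. Friction and masses are not known exactly. Their poses are not given: they have to be found in the camera images.
- steel: Honing steel, about 0.2 kg, lying level on the counter. Origin on its axis where grip meets shaft; x runs to the shaft's tip. Black grip of square section 24 x 24 mm with rounded edges, x = -90 to 0 (its faces look along y and z); bright round shaft, diameter 14 mm, x = 0 to +120. The centre of mass is in the grip, about 30 mm from its front end. On the counter its axis is 12 mm up and its x points roughly away from the robot.
- muddler: Wooden muddler, about 0.18 kg, lying level on the counter. Origin on its axis where grip meets shaft; x runs to the shaft's tip. Square grip 36 x 36 mm with rounded edges, x = -80 to 0 (its faces look along y and z); round wooden shaft, diameter 26 mm, x = 0 to +110. The centre of mass is in the grip, about 23 mm from its front end. On the counter its axis is 18 mm up and its x points roughly away from the robot.
- narrow_cradle: Sloped upper part of the fixed narrow stand, which fits the steel. Its frame is where the steel's own frame lies when home: origin on the axis, 80 mm over the counter; x up the slope (30 deg above level, away from the robot at yaw 0), z square out of the slope (30 deg off vertical, leaning to the robot). Base plate 160 x 62 x 8 mm beneath, from 104 mm before to 56 mm behind the origin.
- narrow_saddle (a point): Floor of the narrow stand's saddle, 22 mm long on x (cradle's axes), centred here at x -77, z -12; it carries the grip's low end between flared cheeks 29 mm apart, up to z +10. Toe stop: face at x -93, up to z +6. Between saddle and clip there is only a 16 mm wide spine, 18 mm below the axis: fingers may pass beside the grip there.
- narrow_clip (a point): Seat of the narrow stand's fork clip (at x +26, z -7 of the cradle, whose axes it has), 18 mm long on x. Fixed steel jaw on +y: face at y +7.5, flared top up to z +22. Sprung jaw on -y. The shaft goes in along -z of the cradle and rests on this point.
- wide_cradle: Sloped upper part of the fixed wide stand, which fits the muddler. Its frame is where the muddler's own frame lies when home: origin on the axis, 80 mm over the counter; x up the slope (30 deg above level, away from the robot at yaw 0), z square out of the slope (30 deg off vertical, leaning to the robot). Base plate 160 x 74 x 8 mm beneath, from 104 mm before to 56 mm behind the origin.
- wide_saddle (a point): Floor of the wide stand's saddle, 22 mm long on x (cradle's axes), centred here at x -67, z -18; it carries the grip's low end between flared cheeks 41 mm apart, up to z +10. Toe stop: face at x -83, up to z +9. Between saddle and clip there is only a 16 mm wide spine, 24 mm below the axis: fingers may pass beside the grip there.
- wide_clip (a point): Seat of the wide stand's fork clip (at x +26, z -13 of the cradle, whose axes it has), 18 mm long on x. Fixed steel jaw on +y: face at y +13.5, flared top up to z +28. Sprung jaw on -y. The shaft goes in along -z of the cradle and rests on this point.
- narrow_jaw (a joint): Sprung jaw of the narrow clip, rad: 0 shut (spring-held), grows swinging out to the cradle's -y, limit 0.6. Its 4 mm radius nose (centre y -7.1, z +9 mm when shut) overhangs the seated shaft; a shaft pressed along -z wedges it open about 0.14 rad, then it snaps back over it. Spring 0.45 N m/rad, preload 0.07 N m: roughly 4 to 12 N press at the clip.
- wide_jaw (a joint): Sprung jaw of the wide clip, rad: 0 shut (spring-held), grows swinging out to the cradle's -y, limit 0.6. Its 4 mm radius nose (centre y -9.0, z +15 mm when shut) overhangs the seated shaft; a shaft pressed along -z wedges it open about 0.2 rad, then it snaps back over it. Spring 0.45 N m/rad, preload 0.07 N m: roughly 4 to 12 N press at the clip.
- spice_0: Spice jar, diameter 45, 106 mm tall, stands between and behind the stands; origin at the centre of its underside, z up. Leave alone.
- salt_shaker: Salt shaker, diameter 44, 90 mm tall, standing close beside the muddler's shaft; origin at the centre of its underside. Leave alone.
- glass: Small waisted glass, diameter 62, 81 mm tall, standing close beside the steel's shaft; origin at the centre of its underside. Leave alone.
- cup: White espresso cup with handle, 61 x 78 mm, 54 mm tall; origin at the centre of its underside. Leave alone.
- tin: Food tin, diameter 75, 58 mm tall; origin at the centre of its underside. Leave alone.
- mill: Wooden pepper mill, diameter 58, 160 mm tall; origin at the centre of its underside. Leave alone.

How it is judged:
By the outcome, as a careful person would: the job done as asked, in the order asked, and still so for the second after the job is handed in, with the robot touching nothing.
It also fails if it takes over 67 s, if anything falls off the work surface, if the arm or the gripper's body presses on something with over 40 N, if the wrist force passes 120 N, or if a joint passes its speed limit or range.

ROBOT

A 6-joint arm with a two-finger parallel gripper is mounted at the origin on a cart in front of the work surface, level with it; the furniture and walls round the work are solid. World frame = base frame: x ahead of the robot, y to its left, z up, the work surface at z = 0. Lengths are in m, angles in rad, forces in N, time in s.
With the tool pointing down it reaches from about 0.275 to 1 m from the base axis. Payload 8.4 kg.
Tool frame: the origin (TCP) lies at the very end of the fingers, on their centre line; the grasp point (between the pads) lies 19 mm behind it (arm.grasp_offset is the distance from the TCP to the grasp point, in m); z points along the fingers, y is the line along which they close (so a half turn about z gives the same grasp; the last joint's range is limited). The gripper opens to 85 mm and grips with 20 to 120 N. Pads are 22 mm wide; open, the fingers measure 114 mm over their backs; the gripper's body (76 mm by 85 mm) begins 54 mm behind the grasp point. The pads swing forward as they close: fully open they stand 13 mm farther back than shut.
Start: joints at [-1.217, 0.353, 1.633, -0, 1.155, -0.002], TCP at [0.218, -0.586, 0.231] pointing down, gripper open.
Joint ranges: [-2.63, 2.63], [-0.92, 2.1], [0.06, 2.66], [-1.3, 4.44], [0, 2.69], [-3.02, 3.02]. Speed limits (rad/s): [2.22, 2.22, 2.79, 3.14, 3.14, 3.14].

INTERFACE

Orientations are given as [roll, pitch, yaw] about the fixed x, y, z axes, in that order (R = Rz(yaw) Ry(pitch) Rx(roll)).
In Python, from rig import arm gives the robot as it stands. Calls block until the motion is done:
- arm.move_to(position, orientation): joint-space move of the TCP to a pose.
- arm.move_straight(position, frame=None, vel=0.15, contact_N=None): straight line of the TCP; frame=None keeps the orientation; vel is the mean speed in m/s. With contact_N (N) it stops when the force on the tool has changed by that much, and returns True; else False.
- arm.goto_joints(angles): joint-space move.
- arm.set_gripper(opening, strength=None): finger opening in m; strength is the grip in N (None keeps the last); returns when the fingers have stopped.
- arm.wait(seconds).
- arm.inverse_kinematics(position, orientation): joint angles nearest the present ones, or None.
- arm.state(): the state.
- arm.read_camera(name): name is "scene" or "top"; returns a dict with "pixels" (420x560x3 uint8, red, green, blue), "depth" (420x560 float32, m along the optical axis (not along the pixel's ray), 0 where there is no reading), "fx", "fy", "cx", "cy" (pixels), "dist" ([k1, k2, p1, p2, k3] as OpenCV has them; the pictures are not rectified), "origin" and "rotation" of the camera in the world. Camera axes: x right, y down, z forward; pixel columns grow to the right and rows downward; lengths in m; the calibration is good to about 2 mm. A picture is of the moment at which its call begins.
A pose or a line that the arm cannot do raises arm.MotionError and nothing moves.
- arm.job_done(): hands the job in; it is judged then, once.
The state is a dict: "time_s": time; "qpos": joint angles; "qvel": joint speeds; "effort": joint torques, N m; "tcp_pos": TCP position; "orientation": TCP orientation; "ft_force": force on the tool from outside, world axes, zero at the start; "wrist_torque": the same for the moment, N m; "opening": finger opening in m; "grasp_force": force on a finger pad.
Only numpy, scipy, OpenCV 4.12 (cv2) and the standard library are available. Lean on these libraries where they do the work, as an engineer would, in place of code of your own. Each camera call takes 0.05 s, during which the arm holds its last target. There are 200 camera calls.

## Working session

There is one attempt and no reset: what is moved stays moved. The work goes in short steps, each a Python script; the robot and the scene stay as the last script left them, time stands still between calls to the robot, and variables do not carry over. Pictures are saved under pics/ and viewed, at most 10 in all, crops included, and the job is handed in when it is done.

```bash
ls; mkdir -p pics; python3 - <<'E'
from rig import arm
import cv2,numpy as np,pickle
for n in("scene","top"):
    c=arm.read_camera(n); pickle.dump(c,open(n+".pkl","wb"))
    cv2.imwrite(f"pics/{n}0.png",c["pixels"][:,:,::-1])
    print(n,c["fx"],c["fy"],c["cx"],c["cy"],c["dist"],c["origin"],np.round(c["rotation"],3).tolist())
print(arm.state(),arm.grasp_offset)
E
```

```text
pics
scene 389.80643438228316 389.80643438228316 276.0896469376133 208.04573380067453 [-0.09978094  0.          0.          0.          0.        ] [0.07973929 0.58993209 0.78857549] [-2.338, 0.003, -2.452]
top 484.64382246856735 484.64382246856735 272.4734953441647 214.67183429916398 [0.01414418 0.         0.         0.         0.        ] [0.24904163 0.00785207 1.39090625] [-2.904, 0.006, -1.476]
{'time_s': 0.1, 'qpos': array([-1.21739994e+00,  3.53569282e-01,  1.63406239e+00, -1.30532897e-05,
        1.15517728e+00, -2.39320750e-03]), 'qvel': array([ 0.0015879 , -0.00179789, -0.00198777,  0.00140322, -0.00142071,
       -0.0006757 ]), 'effort': array([-5.66693434e-04, -6.06360841e+01, -3.42822504e+01, -1.39583885e-04,
        3.98001837e-03, -1.56808608e-05]), 'tcp_pos': array([ 0.2175612 , -0.58546265,  0.23064162]), 'orientation': array([-3.14037633e+00,  9.02470900e-06,  3.55794874e-01]), 'ft_force': array([ 0.11652633, -0.50265127, -0.10402634]), 'wrist_torque': array([-0.00781946, -0.00117807, -0.03648111]), 'grasp_force': 0.0, 'opening': 0.08559566167115369} 0.0187
```

View pics/top0.png

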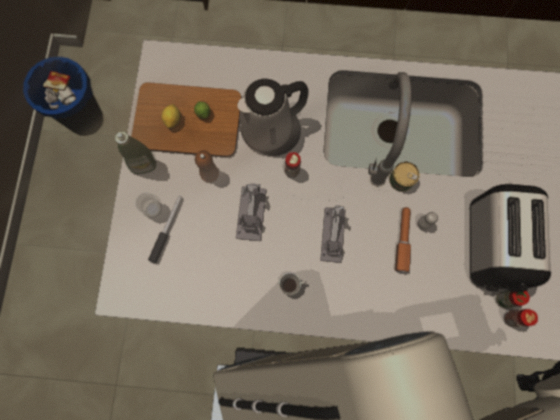

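View pics/scene0.png

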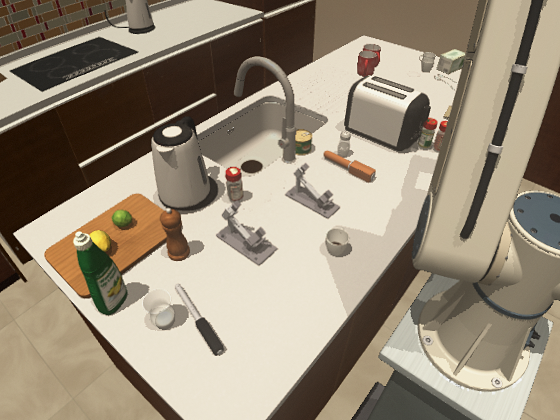

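```bash
cat > h.py <<'E'
import numpy as np,cv2,pickle
from scipy.spatial.transform import Rotation as R
def cam(n): return pickle.load(open(n+".pkl","rb"))
def rot(c):
    r=np.array(c["rotation"]); return R.from_euler("xyz",r).as_matrix() if r.shape==(3,) else r
def K(c): return np.array([[c["fx"],0,c["cx"]],[0,c["fy"],c["cy"]],[0,0,1]])
def rays(c,px):
    p=cv2.undistortPoints(np.array(px,float).reshape(-1,1,2),K(c),np.array(c["dist"])).reshape(-1,2)
    return np.c_[p,np.ones(len(p))]@rot(c).T
def onplane(c,px,z):
    d=rays(c,px);o=np.array(c["origin"]);return o+d*((z-o[2])/d[:,2])[:,None]
def cloud(c):
    v,u=np.mgrid[:420,:560];d=rays(c,np.c_[u.ravel(),v.ravel()])
    return (np.array(c["origin"])+d*c["depth"].reshape(-1,1)).reshape(420,560,3)
def proj(c,P):
    M=rot(c).T;rv=cv2.Rodrigues(M)[0];t=-M@np.array(c["origin"])
    return cv2.projectPoints(np.array(P,float).reshape(-1,1,3),rv,t,K(c),np.array(c["dist"]))[0].reshape(-1,2)
E
python3 - <<'E'
from h import *
t=cam("top");s=cam("scene")
ct=cloud(t);cs=cloud(s)
for n,c,pts in(("top",ct,[(158,247),(403,257),(200,280),(300,215),(251,212)]),("scene",cs,[(208,335),(362,172),(200,280),(320,240)])):
    for u,v in pts: print(n,u,v,c[v,u].round(4))
def crop(c,x,y,w,h,k): return cv2.resize(c["pixels"][y:y+h,x:x+w,::-1],None,fx=k,fy=k,interpolation=cv2.INTER_CUBIC)
a=np.vstack([crop(t,230,175,130,92,6)[:, :780]]);cv2.imwrite("pics/stt.png",a)
cv2.imwrite("pics/sts.png",crop(s,210,155,135,115,5))
E
```

```text
top 158 247 [0.4532 0.3643 0.0204]
top 403 257 [ 0.4873 -0.33    0.0373]
top 200 280 [0.3727 0.2354 0.0011]
top 300 215 [ 0.5909 -0.0336 -0.0025]
top 251 212 [0.5759 0.1084 0.0408]
scene 208 335 [0.4508 0.3721 0.0222]
scene 362 172 [ 0.4782 -0.3121  0.0294]
scene 200 280 [ 0.5862  0.2745 -0.0028]
scene 320 240 [ 0.4327 -0.0212 -0.002 ]
```

View pics/stt.png

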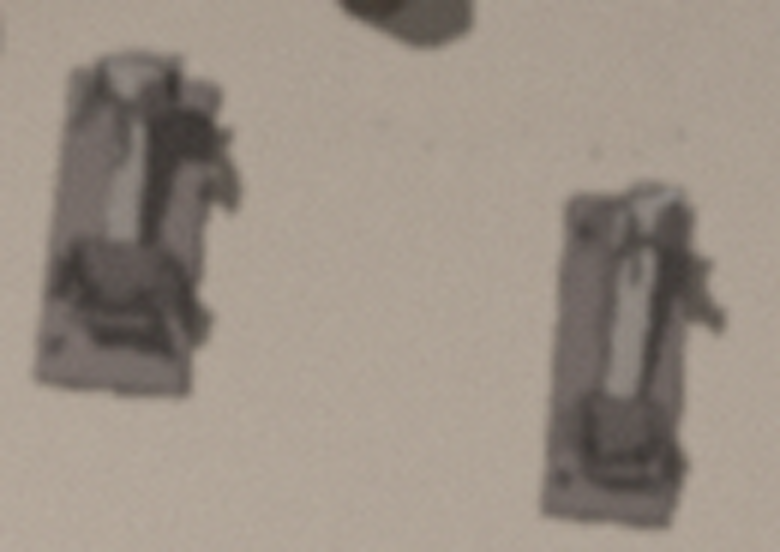

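View pics/sts.png

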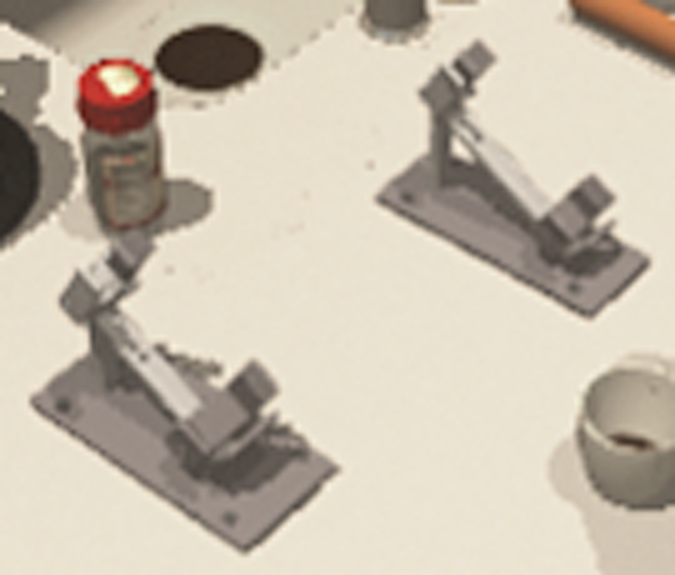

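```bash
cat > grab.py <<'E'
from rig import arm
import numpy as np,pickle
def grab(names=("top","scene"),k=6):
    for n in names:
        L=[arm.read_camera(n) for _ in range(k)];c=L[0]
        c["pixels"]=np.mean([l["pixels"] for l in L],0).round().astype(np.uint8)
        D=np.array([l["depth"] for l in L]);D[D==0]=np.nan
        c["depth"]=np.nan_to_num(np.nanmean(D,0));pickle.dump(c,open(n+".pkl","wb"))
E
python3 -W ignore - <<'E'
from grab import grab; grab()
from h import *
t=cam("top");s=cam("scene")
# tools: colour masks; axis line at centre height
def comp(m,seed):
    n,l,st,ce=cv2.connectedComponentsWithStats(m.astype(np.uint8)); 
    b=min((i for i in range(1,n) if st[i,4]>25),key=lambda i:np.hypot(*(ce[i]-seed))); return l==b
for n,c,sd in(("top",t,((158,247),(405,240))),("scene",s,((208,335),(350,165)))):
    hsv=cv2.cvtColor(c["pixels"],cv2.COLOR_RGB2HSV);H,S,V=[hsv[...,i].astype(int) for i in range(3)]
    for nm,m,seed,z in(("steelgrip",V<75,sd[0],.012),("mud",(S>110)&(H<20)&(V>60),sd[1],.018)):
        M=comp(m,seed);r=cv2.minAreaRect(np.argwhere(M)[:,::-1].astype(np.float32))
        b=cv2.boxPoints(r);e=[b[i]/2+b[(i+1)%4]/2 for i in range(4)]
        w=[np.linalg.norm(b[i]-b[(i+1)%4]) for i in range(4)]
        k=0 if w[0]<w[1] else 1
        P=onplane(c,[e[k],e[k+2]],z);print(n,nm,M.sum(),"ends",np.round([e[k],e[k+2]],1).tolist(),P[:,:2].round(4).tolist(),"len",np.linalg.norm(P[0]-P[1]).round(4),"yaw",np.degrees(np.arctan2(*(P[0]-P[1])[1::-1])).round(2),"wpx",min(w))
# plate corners by hand
T=np.array([(37,380),(188,396),(218,85),(72,68),(543,515),(668,528),(692,205),(568,195)])/6+np.array([230,175])-.4
print(onplane(t,T,.006)[:,:2].round(4).tolist())
S_=np.array([(30,402),(245,550),(340,467),(375,200),(590,317),(650,262)])/5+np.array([210,155])-.4
print(onplane(s,S_,.006)[:,:2].round(4).tolist())
def big(c,x,y,w,h,k): return cv2.resize(c["pixels"][y:y+h,x:x+w,::-1],None,fx=k,fy=k,interpolation=cv2.INTER_CUBIC)
A=big(t,130,185,70,85,5);B=big(t,385,195,60,85,5)
cv2.imwrite("pics/tools.png",np.hstack([A,B]))
E
```

```text
top steelgrip 252 ends [[165.0, 233.10000610351562], [152.1999969482422, 261.20001220703125]] [[0.4968, 0.3524], [0.4121, 0.3767]] len 0.0881 yaw -16.02 wpx 8.52436
top mud 250 ends [[406.0, 207.8000030517578], [403.5, 240.1999969482422]] [[0.6362, -0.3389], [0.5395, -0.3348]] len 0.0968 yaw -2.47 wpx 7.6696243
scene steelgrip 414 ends [[198.3000030517578, 319.5], [219.6999969482422, 351.5]] [[0.5001, 0.3568], [0.4091, 0.38]] len 0.0939 yaw -14.34 wpx 11.648721
scene mud 321 ends [[349.6000061035156, 164.8000030517578], [371.6000061035156, 175.8000030517578]] [[0.5344, -0.3324], [0.4511, -0.3284]] len 0.0834 yaw -2.69 wpx 14.310835
[[0.5029, 0.1469], [0.502, 0.0733], [0.6594, 0.0742], [0.6614, 0.1474], [0.4604, -0.1018], [0.4598, -0.1616], [0.62, -0.1635], [0.6194, -0.1026]]
[[0.6577, 0.1495], [0.5014, 0.1509], [0.499, 0.0782], [0.6152, -0.0966], [0.4598, -0.0965], [0.458, -0.156]]
```

View pics/tools.png

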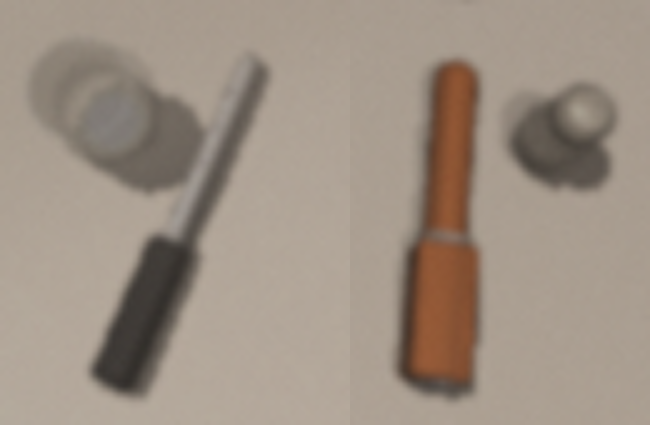

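```bash
python3 -W ignore - <<'E'
from h import *
t=cam("top");s=cam("scene")
px=[(180.8,196.2),(153.4,208.6),(411.5+20.5*0+5,219)]
print("steel tip",onplane(t,[px[0]],.012),"scene tip",onplane(s,[(179,286)],.012))
print("glass base",onplane(t,[px[1]],.002))
ct=cloud(t)
for nm,(u0,v0,u1,v1),z0 in(("glass",(133,188,172,226),.05),("salt",(415,205,445,235),.05)):
    for c,k in((ct,"top"),):
        p=c[v0:v1,u0:u1].reshape(-1,3);p=p[(p[:,2]>z0)&(p[:,2]<.12)];print(nm,len(p),p.mean(0).round(3),p.min(0).round(3),p.max(0).round(3))
cs=cloud(s)
for nm,(u0,v0,u1,v1) in(("glass",(138,285,182,332)),("salt",(334,125,355,160))):
    p=cs[v0:v1,u0:u1].reshape(-1,3);p=p[(p[:,2]>.03)&(p[:,2]<.12)];print(nm,"scene",len(p),p.mean(0).round(3),p.min(0).round(3),p.max(0).round(3))
# muddler hand points
print("mud",onplane(t,[(405.8,197.-.4+0.),(404.6,232.4),(402.9,260.5)],.018))
# stands depth: points of plates
for nm,(x0,x1,y0,y1) in dict(wide=(.49,.67,.06,.165),narrow=(.45,.63,-.175,-.08)).items():
  for k,c in(("top",ct),("scene",cs)):
    p=c.reshape(-1,3);p=p[(p[:,0]>x0)&(p[:,0]<x1)&(p[:,1]>y0)&(p[:,1]<y1)]
    h=p[p[:,2]>.075];print(nm,k,len(p),"high",len(h),h.mean(0).round(4),h[:,2].max().round(4))
E
```

```text
steel tip [[0.6113097  0.32228058 0.012     ]] scene tip [[0.60267511 0.32508081 0.012     ]]
glass base [[0.56856897 0.39997967 0.002     ]]
glass 224 [0.574 0.411 0.069] [0.538 0.373 0.05 ] [0.597 0.433 0.082]
salt 172 [ 0.595 -0.39   0.077] [ 0.581 -0.409  0.05 ] [ 0.621 -0.376  0.091]
glass scene 726 [0.569 0.404 0.058] [0.537 0.374 0.03 ] [0.597 0.436 0.081]
salt scene 207 [ 0.595 -0.387  0.059] [ 0.577 -0.524  0.03 ] [ 0.647 -0.37   0.088]
mud [[ 0.67021985 -0.33728023  0.018     ]
 [ 0.5626242  -0.33713298  0.018     ]
 [ 0.48060189 -0.33484326  0.018     ]]
wide top 2125 high 154 [0.6309 0.1106 0.0945] 0.1222
wide scene 2217 high 152 [0.6244 0.1127 0.0953] 0.1177
narrow top 1976 high 118 [ 0.5892 -0.1346  0.0962] 0.1164
narrow scene 1604 high 109 [ 0.5826 -0.131   0.0948] 0.1127
```

```bash
cat > act.py <<'E'
from rig import arm
import numpy as np
from scipy.spatial.transform import Rotation as R
def frame(o,yaw,slope=0): return np.array(o,float),R.from_euler("ZY",[yaw,-slope],degrees=True)
FLIP=R.from_matrix(np.diag([1.,-1,-1]))   # tool in object: x along, z opposed
def ori(Rm): return (Rm*FLIP).as_euler("xyz")
def tcp(F,p): return F[0]+F[1].apply(p)
NAR=frame((.5625,-.1293,.080),0,30); WID=frame((.604,.1125,.080),0,30)
def show(tag=""):
    s=arm.state();print(tag,"t",round(s["time_s"],2),"tcp",s["tcp_pos"].round(4),"ori",s["orientation"].round(4),"F",s["ft_force"].round(1),"M",s["wrist_torque"].round(2),"open",round(s["opening"],4),"gf",round(s["grasp_force"],1))
def grasp(F,h,opening):
    o=ori(F[1]);arm.set_gripper(opening,120)
    arm.move_to(tcp(F,(-.025,0,.12)),o)
    arm.move_straight(tcp(F,(-.025,0,.03)),vel=.2)
    print("contact",arm.move_straight(tcp(F,(-.025,0,.004-h)),vel=.06,contact_N=8));show()
    arm.set_gripper(0.0,120);show("closed")
    p=arm.state()["tcp_pos"];arm.move_straight(p+[0,0,.10],vel=.2);show("lifted")
E
python3 - <<'E'
from act import *
for F in (NAR,WID):
    for z in (.08,-.008): print(arm.inverse_kinematics(tcp(F,(-.025,0,z)),ori(F[1])))
F=frame((.4985,.355,.012),-15.3)
q=arm.inverse_kinematics(tcp(F,(-.025,0,.12)),ori(F[1]));print(q)
grasp(F,.012,.05)
E
```

```text
[-0.378187    0.15764314  2.30526268  0.79262275  0.26221805  0.46416965]
[-0.33706752  0.38459383  2.26464893  1.60978168  0.16625106 -0.33418601]
[ 0.29055289  0.20457856  2.24044317 -0.6506097   0.23876146  2.46097983]
None
[ 6.48775118e-01  4.19273060e-01  1.78072952e+00 -4.44089210e-16
  9.41590072e-01  2.48660682e+00]
contact False
 t 5.97 tcp [0.4745 0.3617 0.004 ] ori [ 3.1416  0.     -0.267 ] F [-0.7  0.1  1.2] M [ 0.03  0.02 -0.02] open 0.0499 gf 0.0
closed t 6.34 tcp [0.4747 0.3619 0.0048] ori [-3.1409e+00 -5.0000e-04 -2.6690e-01] F [-1.3  0.6  5.5] M [-0.08  0.19 -0.03] open 0.0215 gf 118.2
lifted t 7.0 tcp [0.4742 0.3615 0.1042] ori [ 3.141e+00  5.000e-04 -2.670e-01] F [ 0.4 -0.4 -2.1] M [-0.02  0.    0.04] open 0.0212 gf 117.7
```

```bash
python3 -W ignore - <<'E'
from act import *
arm.move_straight(arm.state()["tcp_pos"]+[0,0,.14],vel=.25)
L=frame((0,0,0),0)
arm.move_to((.46,.1,.32),ori(L[1]))
P=tcp(NAR,(-.025,0,.05))
q=arm.inverse_kinematics(P,ori(NAR[1]));print(q)
print(arm.inverse_kinematics(tcp(NAR,(-.025,0,.10)),ori(NAR[1])))
arm.move_to(tcp(NAR,(-.025,0,.12)),ori(NAR[1]));arm.move_straight(P,vel=.12);show("above");print(arm.state()["qpos"].round(3))
from grab import grab; grab(k=4)
from h import *
t=cam("top");s=cam("scene")
def big(c,x,y,w,h,k): return cv2.resize(c["pixels"][y:y+h,x:x+w,::-1],None,fx=k,fy=k,interpolation=cv2.INTER_CUBIC)
# predicted shaft points from arm
tp=arm.state();Rt=R.from_euler("xyz",tp["orientation"])
obj=lambda p: tp["tcp_pos"]+Rt.apply((np.array(p)-[-.025,0,-.0072])*[1,-1,-1])
for c in(t,s): print(proj(c,[obj((0,0,0)),obj((.12,0,0))]).round(1).tolist())
A=big(t,305,165,65,110,5);B=big(s,270,130,90,110,5);cv2.imwrite("pics/ab.png",np.hstack([A,B]))
E
```

```text
[-0.36313403  0.23612362  2.29582406  1.00546267  0.21191017  0.25770113]
[-0.38889976  0.10519818  2.30891047  0.68860532  0.30295606  0.56394366]
above t 10.57 tcp [ 0.5165 -0.1286  0.1111] ori [-3.1414e+00 -5.2400e-01  1.3000e-03] F [-0.8 -0.4 -0.7] M [0.01 0.35 0.02] open 0.0215 gf 117.8
[-0.362  0.236  2.295  1.004  0.213  0.26 ]
[[336.7, 227.3], [342.1, 183.3]]
[[315.8, 167.3], [286.4, 135.4]]
```

View pics/ab.png

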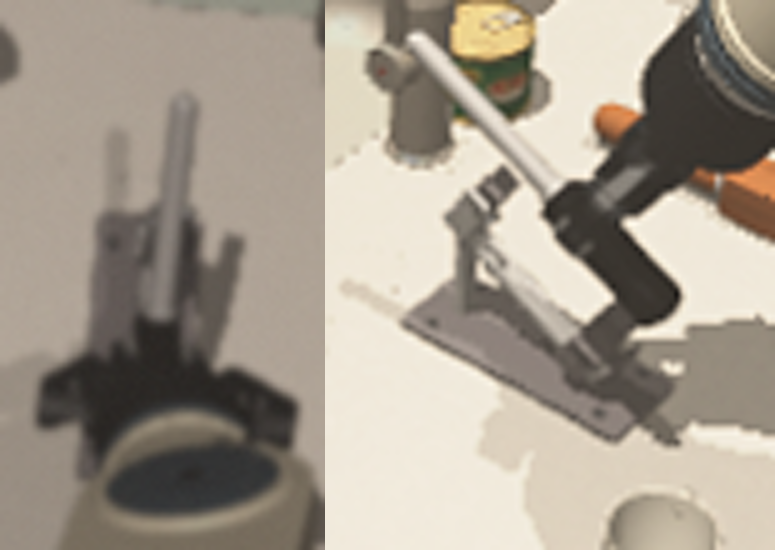

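```bash
cat > meas.py <<'E'
from h import *
from scipy.ndimage import map_coordinates
def edges(c,a,b,half,n=15,trim=.1):
    """two strongest opposite-edge positions (px) across line a-b -> list of offsets along normal"""
    g=cv2.cvtColor(c["pixels"],cv2.COLOR_RGB2GRAY).astype(float);a,b=np.array(a),np.array(b);d=(b-a)/np.linalg.norm(b-a);nr=np.array([-d[1],d[0]])
    k=np.arange(-half,half+.01,.25);out=[]
    for f in np.linspace(trim,1-trim,n):
        q=a+(b-a)*f+k[:,None]*nr;out.append(map_coordinates(g,[q[:,1],q[:,0]],order=1))
    return k,np.array(out),nr
E
python3 -W ignore - <<'E'
from meas import *
t=cam("top");s=cam("scene")
np.set_printoptions(linewidth=200,suppress=True)
for nm,c,a,b in(("top",t,(336.7,227.3),(342.1,183.3)),("scene",s,(315.8,167.3),(286.4,135.4))):
    k,P,nr=edges(c,a,b,5,6,.08);print(nm,"normal",nr.round(2));print(k[::2]);print(P[:,::2].round().astype(int))
# plate left edge
for nm,c in(("top",t),("scene",s)):
    for z in (0,.008):
        pr=proj(c,[(.47,-.1008,z),(.61,-.1008,z)]);k,P,nr=edges(c,pr[0],pr[1],4,6,.05)
        print(nm,z,pr.round(1).tolist(),nr.round(2));
        if z==0: print(k[::2]);print(P[:,::2].round().astype(int))
E
```

```text
top normal [0.99 0.12]
[-5.  -4.5 -4.  -3.5 -3.  -2.5 -2.  -1.5 -1.  -0.5  0.   0.5  1.   1.5  2.   2.5  3.   3.5  4.   4.5  5. ]
[[ 98 104 109 112 115 117 119 124 127 128 127 121 114 102  91  80  71  68  67  74  81]
 [ 77  74  72  79  87 100 113 121 128 128 128 121 115 102  90  78  67  63  59  61  63]
 [ 94  94  95  98 102 109 116 122 128 129 128 121 114 101  87  78  70  73  78  89 101]
 [160 156 150 141 130 126 124 125 127 127 127 123 119 120 123 133 146 155 161 163 164]
 [162 158 154 145 134 127 124 125 128 128 127 124 119 118 122 131 144 154 160 163 163]
 [161 157 152 145 135 130 130 131 134 135 133 129 123 121 126 134 145 154 159 162 162]]
scene normal [ 0.74 -0.68]
[-5.  -4.5 -4.  -3.5 -3.  -2.5 -2.  -1.5 -1.  -0.5  0.   0.5  1.   1.5  2.   2.5  3.   3.5  4.   4.5  5. ]
[[236 234 222 201 170 151 149 173 196 214 217 215 209 208 212 221 228 232 233 233 233]
 [153 180 208 203 180 158 155 175 196 211 217 218 212 211 215 224 230 233 233 233 233]
 [235 233 219 195 162 145 150 173 196 212 220 222 212 194 152 104  67  59  61  62  64]
 [101  90  80  75  96 122 152 176 198 214 221 223 20
[... 757 characters left out ...]
 90  81  77  73]]
top 0.008 [[320.1, 257.0], [323.5, 209.9]] [1.   0.07]
scene 0 [[325.3, 217.0], [286.8, 196.1]] [ 0.48 -0.88]
[-4.  -3.5 -3.  -2.5 -2.  -1.5 -1.  -0.5  0.   0.5  1.   1.5  2.   2.5  3.   3.5  4. ]
[[211 211 211 212 211 206 189 152 115 110 117 126 129 125 116 108 108]
 [210 210 210 211 211 210 208 182 148 122 116 120 128 134 134 134 133]
 [209 210 211 211 211 210 203 185 153 120 118 126 131 134 134 133 133]
 [234 234 234 235 236 239 226 202 161 119 105 126 141 140 136 134 134]
 [234 234 234 234 236 237 228 203 172 140 118 134 150 154 152 146 139]
 [233 233 233 234 235 235 230 201 161 132 126 133 139 138 123 106 107]]
scene 0.008 [[325.5, 215.0], [286.8, 194.1]] [ 0.48 -0.88]
```

```bash
sed -i 's/^NAR=.*/NAR=frame((.5645,-.1328,.080),0,30); WID=frame((.606,.1100,.080),0,30)/' act.py; python3 -W ignore - <<'E'
from act import *
x,z0=-.024,-.0072
arm.move_straight(tcp(NAR,(x,0,.04)),vel=.08);show()
print(arm.move_straight(tcp(NAR,(x,0,z0+.018)),vel=.06,contact_N=15));show()
C=lambda: print("in cradle mm",(NAR[1].inv().apply(arm.state()["tcp_pos"]-NAR[0])*1e3-[x*1e3,0,z0*1e3]).round(2), "F_c",NAR[1].inv().apply(arm.state()["ft_force"]).round(1))
C()
print(arm.move_straight(tcp(NAR,(x,0,z0-.002)),vel=.025,contact_N=35));show();C()
from grab import grab; grab(k=3)
from h import *
t=cam("top");s=cam("scene")
def big(c,x,y,w,h,k): return cv2.resize(c["pixels"][y:y+h,x:x+w,::-1],None,fx=k,fy=k,interpolation=cv2.INTER_CUBIC)
A=big(t,305,165,65,110,5);B=big(s,270,130,90,110,5);cv2.imwrite("pics/pressed.png",np.hstack([A,B]))
E
```

```text
t 11.27 tcp [ 0.5236 -0.1328  0.1025] ori [-3.1412e+00 -5.2310e-01 -6.0000e-04] F [ 0.1 -1.1 -2.2] M [-0.03  0.38 -0.01] open 0.0214 gf 117.8
False
 t 11.9 tcp [ 0.5381 -0.1327  0.0775] ori [-3.1415 -0.5235 -0.    ] F [ 0.1  0.1 -1.3] M [-0.02  0.33  0.01] open 0.0213 gf 117.8
in cradle mm [-0.12  0.11 18.23] F_c [-0.5  0.1 -1.2]
True
 t 12.64 tcp [ 0.5483 -0.1328  0.0622] ori [ 3.1414 -0.5261  0.    ] F [-8.1  0.4 18.3] M [ 0.09  1.13 -0.03] open 0.0218 gf 121.4
in cradle mm [ 1.06 -0.03 -0.09] F_c [ 2.1  0.4 19.9]
```

View pics/pressed.png

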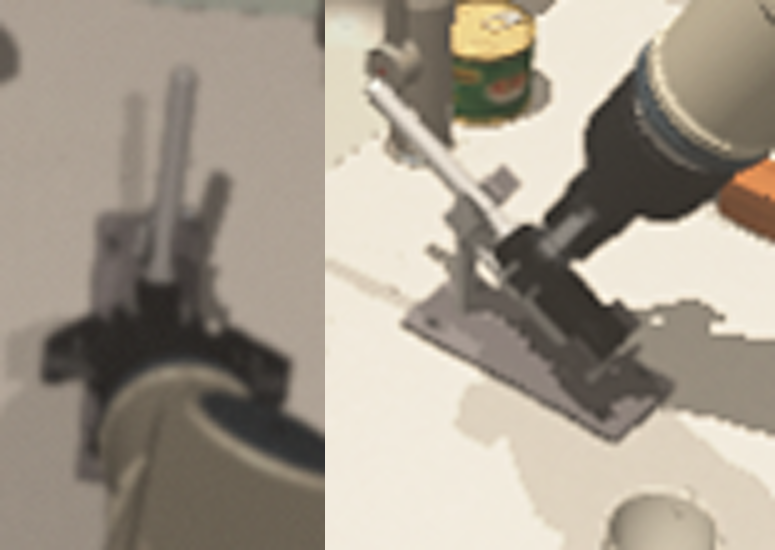

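```bash
cat >> act.py <<'E'
def release_and_press(F,x,z0,r,opening,xp=.052):
    o=ori(F[1]);c=lambda s:print(s,"cradle mm",(F[1].inv().apply(arm.state()["tcp_pos"]-F[0])*1e3).round(2),"Fc",F[1].inv().apply(arm.state()["ft_force"]).round(1),"t",round(arm.state()["time_s"],2))
    arm.set_gripper(opening);c("open")
    arm.move_straight(tcp(F,(x,0,.06)),vel=.12);arm.set_gripper(0.,60)
    arm.move_straight(tcp(F,(xp,0,.06)),vel=.15)
    arm.move_straight(tcp(F,(xp,0,r+.012)),vel=.12);c("near")
    print(arm.move_straight(tcp(F,(xp,0,r-.002)),vel=.02,contact_N=14));c("press")
    arm.move_straight(tcp(F,(xp,0,.06)),vel=.15)
E
python3 -W ignore - <<'E'
from act import *
release_and_press(NAR,-.024,-.0072,.007,.045)
p=arm.state()["tcp_pos"];arm.move_straight(p+[-.06,0,.12],vel=.25)
show();print(arm.state()["qpos"].round(2))
E
```

```text
open cradle mm [-23.81   0.21  -8.02] Fc [ 0.6 -0.7  0.3] t 13.29
near cradle mm [50.76  0.17 18.85] Fc [ 0.   0.1 -0. ] t 15.68
False
press cradle mm [52.98 -0.27  5.21] Fc [ 0.9 -0.4  7.5] t 16.53
 t 17.73 tcp [ 0.5199 -0.1327  0.2767] ori [-3.1404e+00 -5.2310e-01 -2.0000e-04] F [ 0.2  0.5 -0.8] M [-0.01  0.29  0.04] open -0.0003 gf 0.0
[-0.37 -0.06  2.13  0.32  0.6   0.98]
```

```bash
python3 -W ignore - <<'E'
from act import *
for a in (0,6,10,15,20):
    T=R.from_euler("y",a,degrees=True)
    for sgn,n in((FLIP,"A"),(FLIP*R.from_euler("z",180,degrees=True),"B")):
        L=[]
        for F,z in((WID,.10),(WID,.04),(WID,-.013),(frame((.531,-.334,.018),-2.5),.12),(frame((.531,-.334,.018),-2.5),-.013)):
            q=arm.inverse_kinematics(tcp(F,(-.025,0,z)),(F[1]*T*sgn).as_euler("xyz"));L.append(None if q is None else np.round(q[3:],2).tolist())
        tz=(WID[1]*T*sgn).apply([0,0,1]).round(2);print(a,n,tz,L)
E
```

```text
0 A [ 0.5   0.   -0.87] [[-0.55, 0.28, 2.36], [-0.89, 0.17, 2.69], None, [-0.0, 0.96, 1.03], [-0.0, 0.71, 1.03]]
0 B [ 0.5   0.   -0.87] [[-0.55, 0.28, -0.78], [-0.89, 0.17, -0.45], None, [-0.0, 0.96, -2.11], [-0.0, 0.71, -2.11]]
6 A [ 0.41  0.   -0.91] [[-0.28, 0.41, 2.07], [-0.35, 0.29, 2.14], [-0.47, 0.21, 2.25], [-0.06, 1.08, 1.09], [-0.07, 0.84, 1.11]]
6 B [ 0.41  0.   -0.91] [[-0.28, 0.41, -1.07], [-0.35, 0.29, -1.0], [-0.47, 0.21, -0.89], [-0.06, 1.08, -2.05], [-0.07, 0.84, -2.03]]
10 A [ 0.34  0.   -0.94] [[-0.18, 0.5, 1.97], [-0.21, 0.39, 1.99], [-0.25, 0.31, 2.03], [-0.09, 1.15, 1.12], [-0.1, 0.93, 1.14]]
10 B [ 0.34  0.   -0.94] [[-0.18, 0.5, -1.17], [-0.21, 0.39, -1.15], [-0.25, 0.31, -1.12], [-0.09, 1.15, -2.02], [-0.1, 0.93, -2.0]]
15 A [ 0.26  0.   -0.97] [[-0.11, 0.62, 1.89], [-0.12, 0.51, 1.89], [-0.13, 0.43, 1.89], [-0.12, 1.25, 1.15], [-0.14, 1.03, 1.18]]
15 B [ 0.26 -0.   -0.97] [[-0.11, 0.62, -1.25], [-0.12, 0.51, -1.25], [-0.13, 0.43, -1.25], [-0.12, 1.25, -1.99], [-0.14, 1.03, -1.96]]
20 A [ 0.17  0.   -0.98] [[-0.06, 0.73, 1.84], [-0.06, 0.63, 1.83], [-0.07, 0.56, 1.82], [-0.15, 1.35, 1.17], [-0.17, 1.14, 1.21]]
20 B [ 0.17  0.   -0.98] [[-0.06, 0.73, -1.31], [-0.06, 0.63, -1.31], [-0.07, 0.56, -1.32], [-0.15, 1.35, -1.97], [-0.17, 1.14, -1.93]]
```

```bash
cat >> act.py <<'E'
T10=R.from_euler("y",10,degrees=True)
MX,MZ=-.025,-.013
def oriT(F): return (F[1]*T10*FLIP).as_euler("xyz")
E
python3 -W ignore - <<'E'
from act import *
F=frame((.531,-.334,.018),-2.5);o=oriT(F)
arm.set_gripper(.065,120);arm.move_to(tcp(F,(MX,0,.14)),o)
arm.move_straight(tcp(F,(MX,0,.04)),vel=.2)
print("contact",arm.move_straight(tcp(F,(MX,0,MZ)),vel=.06,contact_N=8));show()
arm.set_gripper(0.,120);show("closed")
p=arm.state()["tcp_pos"];z=p[2]-.018
arm.move_straight(p+[0,0,.25],vel=.25);show("lifted")
L=frame((0,0,0),0);arm.move_to((.46,0,.33),oriT(L))
arm.move_to(tcp(WID,(MX,0,.11)),oriT(WID));arm.move_straight(tcp(WID,(MX,0,MZ+.06)),vel=.12);show("above")
from grab import grab; grab(k=4)
from meas import *
t=cam("top");s=cam("scene");np.set_printoptions(linewidth=200,suppress=True)
st=arm.state();Ro=R.from_euler("xyz",st["orientation"])*FLIP.inv()*T10.inv()
obj=lambda q: st["tcp_pos"]+Ro.apply(np.array(q)-[MX,0,z])
print("z",z,"RO yaw",Ro.as_euler("ZYX",degrees=True).round(2))
for nm,c in(("top",t),("scene",s)):
    a,b=proj(c,[obj((0,0,0)),obj((.11,0,0))]);k,P,nr=edges(c,a,b,7,5,.12);print(nm,a.round(1),b.round(1),nr.round(2));print(k[::2]);print(P[:,::2].round().astype(int))
    for e in ((.141) ,): 
        pr=proj(c,[(.515,e,0),(.65,e,0)]);k,P,nr=edges(c,pr[0],pr[1],5,5,.05);print("plate L",e,nr.round(2));print(k[::2]);print(P[:,::2].round().astype(int))
def big(c,x,y,w,h,k): return cv2.resize(c["pixels"][y:y+h,x:x+w,::-1],None,fx=k,fy=k,interpolation=cv2.INTER_CUBIC)
A=big(t,220,145,140,115,5)[:, :];B=big(s,205,120,140,115,5);cv2.imwrite("pics/mab.png",cv2.resize(np.hstack([A[:,:350],B[:,:450]]),None,fx=1,fy=1))
E
```

```text
contact False
 t 20.98 tcp [ 0.5063 -0.3331  0.0053] ori [ 3.1413  0.1741 -0.0437] F [ 0.7 -0.2  0. ] M [ 0.01 -0.11  0.05] open 0.0648 gf 0.0
closed t 21.36 tcp [ 0.5065 -0.3332  0.0058] ori [ 3.1411  0.1737 -0.0437] F [0.3 1.  6.7] M [ 0.13  0.17 -0.04] open 0.0341 gf 119.8
lifted t 22.51 tcp [ 0.5057 -0.3327  0.2543] ori [-3.1404  0.1765 -0.0434] F [ 0.2 -0.8 -1.4] M [-0.03 -0.15 -0.02] open 0.034 gf 119.4
above t 25.39 tcp [0.5611 0.1097 0.1085] ori [ 3.1415e+00 -3.4910e-01 -5.0000e-04] F [ 0.6 -0.3 -0.8] M [-0.02  0.27 -0.01] open 0.0343 gf 119.4
z -0.012175279292251106 RO yaw [  0.01 -30.03   0.01]
top [248.8 203.6] [251.5 163.3] [1.   0.07]
[-7.  -6.5 -6.  -5.5 -5.  -4.5 -4.  -3.5 -3.  -2.5 -2.  -1.5 -1.  -0.5  0.   0.5  1.   1.5  2.   2.5  3.   3.5  4.   4.5  5.   5.5  6.   6.5  7. ]
[[111 109 105  98  91  87  84  85  86  89  92  95  98  99 100 103 106 109 112 114 117 120 121 116 110  97  84  75  67]
 [107  99  89  81  77  75  77  80  83  87  90  92  92  92  90  88  86  84  80  77  71  66  60  56  55  55  55  56  59]
 [165 159 151 135 119 104  92  87  85  87  89  91  92  91  
[... 1529 characters left out ...]
  64  66]
 [ 47  49  59  74  91 102 110 118 124 128 133 138 143 147 151 154 155 150 144 138 134 139 155 186 215 234 237 235 233]]
plate L 0.141 [ 0.56 -0.83]
[-5.  -4.5 -4.  -3.5 -3.  -2.5 -2.  -1.5 -1.  -0.5  0.   0.5  1.   1.5  2.   2.5  3.   3.5  4.   4.5  5. ]
[[214 213 209 190 163 137 129 129 131 129 120 108  98 102 107 117 126 131 134 135 135]
 [214 215 212 204 171 135 111 116 127 133 135 135 135 135 135 136 129 117 104  90  78]
 [214 214 210 197 177 148 128 125 131 135 135 135 135 135 134 134 134 134 134 134 134]
 [236 237 238 231 211 184 151 137 146 154 157 157 157 157 156 153 147 139 135 133 133]
 [236 237 237 236 210 166 119 124 143 139 123 107  96  88  95 107 118 129 135 134 133]]
```

View pics/mab.png

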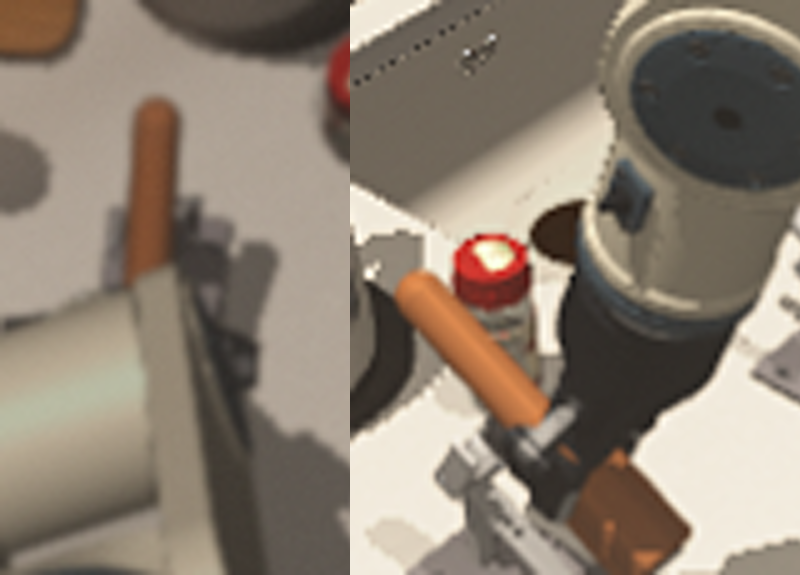

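```bash
python3 -W ignore - <<'E'
from meas import *
s=cam("scene");t=cam("top")
for c,n,off,so,sn in((s,(.56,-.83),-2.75,-.7,(.75,-.67)),(t,(.99,.11),-2.45,-.15,(1,.07))):
    a,b=proj(c,[(.58,.141,0),(.58,.151,0)]);g=np.dot(b-a,n)/10
    a,b=proj(c,[(.64,.11,.15),(.64,.12,.15)]);h=np.dot(b-a,sn)/10
    print("px/mm",g,h,"left edge y",.141+off/g*1e-3,"shaft bias mm",so/h)
E
```

```text
px/mm -0.3337433913760548 -0.3531956753657254 left edge y 0.149239863533062 shaft bias mm 1.981904221435235
px/mm -0.33611241526561325 -0.3728950455185319 left edge y 0.14828922791520177 shaft bias mm 0.4022579591837065
```

```bash
python3 -W ignore - <<'E'
from meas import *
from act import *
s=cam("scene");t=cam("top");st=arm.state();z=-.0122
Ro=R.from_euler("xyz",st["orientation"])*FLIP.inv()*T10.inv()
obj=lambda q: st["tcp_pos"]+Ro.apply(np.array(q)-[MX,0,z])
for x in(-.08,-.076):
    for y in(.018,-.018):
        for zz in(.018,-.018): print("mud",x,y,zz,((proj(s,[obj((x,y,zz))])[0]+.4-[205,120])*5+[350,0]).round())
print("tip x .11/.105",((proj(s,[obj((.11,0,0)),obj((.105,0,0))])+.4-[205,120])*5+[350,0]).round().tolist())
print("top tip",((proj(t,[obj((.11,0,0)),obj((.105,0,0))])+.4-[220,145])*5).round().tolist())
for x in(-.09,-.086):
    for y in(.012,-.012):
        for zz in(.012,-.012): print("steel",x,y,zz,((proj(s,[tcp(NAR,(x,y,zz))])[0]+.4-[270,130])*5+[325,0]).round())
print("steel tip",((proj(s,[tcp(NAR,(.12,0,0)),tcp(NAR,(.115,0,0))])+.4-[270,130])*5+[325,0]).round().tolist())
print("steel top tip",((proj(t,[tcp(NAR,(.12,0,0)),tcp(NAR,(.115,0,0))])+.4-[305,165])*5).round().tolist())
def big(c,x,y,w,h,k): return cv2.resize(c["pixels"][y:y+h,x:x+w,::-1],None,fx=k,fy=k,interpolation=cv2.INTER_CUBIC)
B=big(s,205,165,75,90,8)[:, :600][:600];C=big(s,285,130,75,70,8);print(B.shape,C.shape)
cv2.imwrite("pics/check.png",cv2.resize(big(s,205,130,150,110,5),None,fx=1,fy=1))
E
```

```text
mud -0.08 0.018 0.018 [650. 567.]
mud -0.08 0.018 -0.018 [623. 592.]
mud -0.08 -0.018 0.018 [698. 524.]
mud -0.08 -0.018 -0.018 [671. 551.]
mud -0.076 0.018 0.018 [644. 560.]
mud -0.076 0.018 -0.018 [618. 586.]
mud -0.076 -0.018 0.018 [693. 518.]
mud -0.076 -0.018 -0.018 [665. 545.]
tip x .11/.105 [[403.0, 271.0], [409.0, 278.0]]
top tip [[160.0, 93.0], [159.0, 103.0]]
steel -0.09 0.012 0.012 [615. 352.]
steel -0.09 0.012 -0.012 [594. 370.]
steel -0.09 -0.012 0.012 [638. 330.]
steel -0.09 -0.012 -0.012 [618. 348.]
steel -0.086 0.012 0.012 [610. 347.]
steel -0.086 0.012 -0.012 [589. 365.]
steel -0.086 -0.012 0.012 [634. 325.]
steel -0.086 -0.012 -0.012 [613. 343.]
steel tip [[370.0, 81.0], [376.0, 87.0]]
steel top tip [[185.0, 68.0], [184.0, 77.0]]
(600, 600, 3) (560, 600, 3)
```

View pics/check.png

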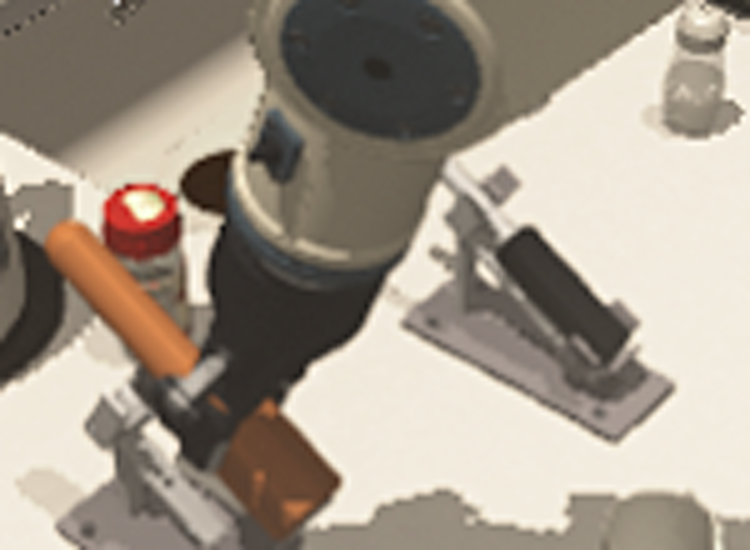

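```bash
sed -i 's/WID=frame((.606,.1100/WID=frame((.606,.1105/' act.py; python3 -W ignore - <<'E'
from act import *
x,z0=MX+.0015,-.0122
C=lambda: print("in cradle mm",(WID[1].inv().apply(arm.state()["tcp_pos"]-WID[0])*1e3-[x*1e3,0,z0*1e3]).round(2), "F_c",WID[1].inv().apply(arm.state()["ft_force"]).round(1))
print(arm.move_straight(tcp(WID,(x,0,z0+.022)),vel=.08,contact_N=15));show();C()
print(arm.move_straight(tcp(WID,(x,0,z0-.002)),vel=.025,contact_N=35));show();C()
E
```

```text
True
 t 26.23 tcp [0.5783 0.1109 0.0798] ori [-3.1414e+00 -3.4870e-01  5.0000e-04] F [-2.8  3.1  1.9] M [0.43 0.15 0.26] open 0.0344 gf 122.5
in cradle mm [-0.59  0.36 25.83] F_c [-1.5  3.1  3. ]
False
 t 27.53 tcp [0.5954 0.111  0.0583] ori [-3.1406e+00 -3.5340e-01 -2.0000e-04] F [-3.7  1.2 23.2] M [-0.11  0.44 -0.  ] open 0.0347 gf 129.1
in cradle mm [ 3.49  0.54 -1.26] F_c [ 8.4  1.2 21.9]
```

```bash
python3 -W ignore - <<'E'
from act import *
release_and_press(WID,-.022,-.0122,.013,.065)
p=arm.state()["tcp_pos"];arm.move_straight(p+[-.1,0,.12],vel=.25)
arm.move_to((.30,-.3,.33),ori(frame((0,0,0),0)[1]));show()
from grab import grab; grab(k=4)
from meas import *
t=cam("top");s=cam("scene")
def big(c,x,y,w,h,k): return cv2.resize(c["pixels"][y:y+h,x:x+w,::-1],None,fx=k,fy=k,interpolation=cv2.INTER_CUBIC)
A=big(t,228,160,128,105,3);B=big(s,205,125,140,140,4)
im=np.zeros((560,790,3),np.uint8);im[:420-105,:0]=0
A=cv2.resize(A,(230,189));im[:189,:230]=A;im[:560,230:790]=B;cv2.imwrite("pics/fin.png",im)
ct,cs=cloud(t),cloud(s)
# shaft top height in cradle frame along shaft, by depth
for nm,F,r,a in(("nar",NAR,.007,.12),("wid",WID,.013,.11)):
    for k,c in(("top",ct),("scene",cs)):
        p=F[1].inv().apply(c.reshape(-1,3)-F[0]);m=(p[:,0]>.042)&(p[:,0]<a+.01)&(abs(p[:,1])<r+.004)&(p[:,2]>-.015)&(p[:,2]<.05);q=p[m]*1e3
        x=q[:,0];hi=[np.percentile(q[(x>l)&(x<l+25),2],85).round(1) if ((x>l)&(x<l+25)).sum()>3 else None for l in(42,67,92)]
        print(nm,k,m.sum(),"zTop",hi,"y",np.median(q[:,1]).round(1),"xmax",x.max().round(1))
E
```

```text
open cradle mm [-23.96  -0.12 -14.47] Fc [-0.2  0.2 -0.4] t 27.93
near cradle mm [50.66 -0.14 24.71] Fc [ 0.3 -0.7  0.5] t 30.42
False
press cradle mm [53.98  0.3  11.25] Fc [ 3.6 -1.3  5.1] t 31.27
 t 34.23 tcp [ 0.3004 -0.2996  0.3296] ori [-3.1412e+00  2.0000e-04  5.0000e-04] F [-0.1 -0.2  0.2] M [ 0.07 -0.02  0.02] open -0.0001 gf 0.0
nar top 144 zTop [np.float64(6.9), np.float64(7.5), np.float64(6.8)] y 0.8 xmax 119.1
nar scene 124 zTop [np.float64(5.6), np.float64(5.9), np.float64(5.8)] y 4.5 xmax 116.3
wid top 235 zTop [np.float64(12.5), np.float64(13.2), np.float64(12.3)] y -0.0 xmax 111.2
wid scene 245 zTop [np.float64(11.3), np.float64(11.0), np.float64(10.9)] y 8.0 xmax 106.9
```

View pics/fin.png

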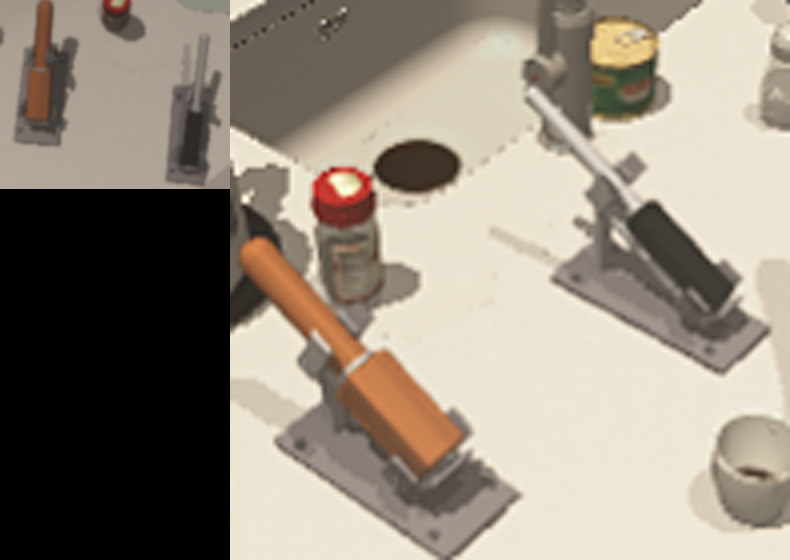

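Both shafts read about 7 mm and 13 mm above the cradle axis with no slope, which is the seated height for each. Handing in now.

```bash
python3 -c "
from rig import arm
print(arm.job_done())"
```

```text
the job is handed in; nothing more can be done
None
```

I put the steel in the narrow-clip stand and then the muddler in the wide-clip one, and handed in at about 34 s. The last pictures put both shafts at their home height, so both clips should be closed. I touched none of the other items, though I didn't re-measure where they stand.

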